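Push the painted keepsake box down the free display lane

TASK

Push the turquoise painted keepsake box across the display deck and down the one free lane, until it stands square and fully home against the dark stop at the back, on the blue felt pad. Its paint scuffs easily, so neither the box nor the robot may touch the brass guide rails. Only push the box, never lift or tip it, and leave all the other goods where they stand.

Things in the scene. Friction and masses are not known exactly. Their poses are not given: they have to be found in the camera images.
- deck: Fixed oak deck 292 mm deep (x), 378 mm wide (y), top 18 mm above the counter. Origin at counter level under the middle of the line of lane mouths; +x runs along the lanes to the back, z up. x -150 to 0 mm is a bare landing of full width; x 0 to 130 mm has three lanes centred on y -118, 0, 118 mm, then the dark full-width back stop, 12 mm thick, 32 mm above the top.
- rails: Four straight brass guide rails fixed on the deck, each 130 mm long (deck x 0 to 130), 8 mm wide, 12 mm high, centred on y -177, -59, 59 and 177 mm: each lane is 110 mm wide in the clear. Origin on the deck's top above the deck's origin, same axes. Not to be touched.
- box_center (a point): Centre of the closed turquoise wooden box with diamond patterns: 70 mm along its x, 92 mm along its y, 60 mm high (this point is 30 mm above its underside), 0.3 to 0.55 kg. It starts on the landing, turned up to 0.3 rad from square (square: its x along the deck's x). It slides on the deck under a few newtons.
- felt_pad: Blue felt pad 70 x 92 mm, paper-thin (does not hinder the box), on the deck in the one free lane, which may be any of the three. Origin at its centre, on the lane's centre line, 35 mm before the back stop, on the deck's top; axes as the deck's. The box's centre is right above it when fully home.
- clay_jar: Terracotta jar, 66 mm across and 70 mm high, standing at the back of one of the other lanes, its centre 35 mm before the stop. Origin at the centre of its underside. To be left alone.
- ring_box: Dark wooden ring box, 70 mm along the lane, 60 mm wide and 45 mm high, standing at the back of the remaining lane, against the stop. Origin at the centre of its underside. To be left alone.
- seed_pot: White pot with a dark and a red band, 84 mm across and 70 mm high, standing on the counter to the left of the deck. Origin at the centre of its underside. To be left alone.
- counter_bell: Brass counter bell on a black foot, 72 mm across and 51 mm high, standing on the counter to the right of the deck. Origin at the centre of its underside. To be left alone.
There are look-alikes about, which are no part of the job. Of the things that look like the part that bears box_center, the largest one is meant.

How it is judged:
By the outcome, as a careful person would: the job done as asked, in the order asked, and still so for the second after the job is handed in, with the robot touching nothing.
It also fails if it takes over 51 s, if anything falls off the work surface, if the arm or the gripper's body presses on something with over 40 N, if the wrist force passes 120 N, or if a joint passes its speed limit or range.

ROBOT

A 6-joint arm with a two-finger parallel gripper is mounted at the origin on the work surface. World frame = base frame: x ahead of the robot, y to its left, z up, the work surface at z = 0. Lengths are in m, angles in rad, forces in N, time in s.
With the tool pointing down it reaches from about 0.375 to 0.925 m from the base axis. Payload 5.7 kg.
Tool frame: the origin (TCP) lies midway between the tips of the shut fingers; the grasp point (between the pads) lies 19 mm behind it; z points along the fingers, y is the line along which they close (so a half turn about z gives the same grasp; the last joint's range is limited). The gripper opens to 88 mm and grips with 3 to 60 N. Pads are 20 mm wide; open, the fingers measure 115 mm over their backs; the gripper's body (75 mm by 178 mm) begins 61 mm behind the grasp point.
Start: joints at [1.142, 0.359, 1.51, -0, 1.272, -0.115], TCP at [0.185, 0.571, 0.223] pointing down, gripper open.
Joint ranges: [-2.97, 2.97], [-1.01, 2.36], [0.21, 2.38], [-0.96, 4.11], [0.2, 2.71], [-2.98, 2.98]. Speed limits (rad/s): [2.39, 2.39, 3.14, 3.14, 3.14, 3.14].

INTERFACE

Orientations are given as a unit quaternion [x, y, z, w].
In Python, from bench import move_ptp, servo_line, goto_joints, move_gripper, sleep, inverse_kinematics, capture, PlanningError, close_job, spot_in, silhouettes, current_clock, current_joint_pos, current_qvel, current_joint_torque, current_position, current_orientation, current_force, current_torque, current_finger_gap, current_grip_force gives the robot as it stands. Calls block until the motion is done:
- move_ptp(position, orientation): joint-space move of the TCP to a pose.
- servo_line(position, orientation=None, rate=0.15, contact_N=None): straight line of the TCP; orientation=None keeps the orientation; rate is the mean speed in m/s. With contact_N (N) it stops when the force on the tool has changed by that much, and returns True; else False.
- goto_joints(angles): joint-space move.
- move_gripper(opening): finger opening in m; the grip force is fixed at half the most; returns when the fingers have stopped.
- sleep(seconds).
- inverse_kinematics(position, orientation): joint angles nearest the present ones, or None.
- capture(name): name is "side" or "top" or "wrist"; returns a dict with "image" (384x512x3 uint8, blue, green, red), "range_z" (384x512 float32, m along the optical axis (not along the pixel's ray), 0 where there is no reading), "intrinsics" (3x3 intrinsics, pixels), "R" (3x3) and "t" (3): a world point X has camera coordinates R X + t. Camera axes: x right, y down, z forward; pixel columns grow to the right and rows downward; lengths in m; the calibration is good to about 2 mm. A picture is of the moment at which its call begins.
A pose or a line that the arm cannot do raises PlanningError and nothing moves.
- close_job(): hands the job in; it is judged then, once.
Trained networks look in the newest picture that a camera, given by its name, has taken for a name from the list of things; names that differ only in an ending like _2 or _b are one class to them, and where a whole thing is asked for, a point or a joint stands for the part that bears it (a point fixed in the world has none). Each returns a list of dicts, best first, with "conf" (0 to 1); they miss things now and then, are a little off and sometimes report something else, mostly with a low value. They report only what shows in the picture. A call takes as long as a camera call. They do not tell look-alikes from the thing itself.
- spot_in(camera, query): "xy" ([column, row] in pixels, amid what is visible of it).
- silhouettes(camera, query): "region" (384x512 bool, what is visible of it) and "xy" ([column, row] in pixels, amid what is visible of it).
Readings, each from a call of its own:
- current_clock(): time.
- current_joint_pos(): joint angles.
- current_qvel(): joint speeds.
- current_joint_torque(): joint torques, N m.
- current_position(): TCP position.
- current_orientation(): TCP orientation.
- current_force(): force on the tool from outside, world axes, zero at the start.
- current_torque(): the same for the moment, N m.
- current_finger_gap(): finger opening in m.
- current_grip_force(): force on a finger pad.
Only numpy, scipy, OpenCV 4.12 (cv2) and the standard library are available. Lean on these libraries where they do the work, as an engineer would, in place of code of your own. Each camera call takes 0.05 s, during which the arm holds its last target. There are 200 camera calls.

## Working session

There is one attempt and no reset: what is moved stays moved. The work goes in short steps, each a Python script; the robot and the scene stay as the last script left them, time stands still between calls to the robot, and variables do not carry over. Pictures are saved under pics/ and viewed, at most 10 in all, crops included, and the job is handed in when it is done.

```bash
mkdir -p pics; cat > h.py <<'E'
import numpy as np, cv2
from bench import *
def pts(c,mask=None):
    z=c["range_z"]; v,u=np.nonzero((z>0)&(mask if mask is not None else True))
    K=c["intrinsics"]; d=z[v,u]
    P=np.stack([(u-K[0,2])*d/K[0,0],(v-K[1,2])*d/K[1,1],d],1)
    return (P-c["t"])@c["R"], u, v
E
python3 - <<'E'
from h import *
ims=[]
for n in ["top","side"]:
    c=capture(n); ims.append(c["image"])
    print(n,c["R"].round(3).tolist(),c["t"].round(3))
    for q in ["box_center","felt_pad","clay_jar","ring_box","seed_pot","counter_bell","deck","rails"]:
        for s in silhouettes(n,q)[:3]:
            P,_,_=pts(c,s["region"])
            if len(P)>5: print(q,round(s["conf"],2),np.round(s["xy"]),s["region"].sum(),np.median(P,0).round(3),np.percentile(P,2,axis=0).round(3),np.percentile(P,98,axis=0).round(3))
    np.savez(n+".npz",**c)
    cv2.imwrite(f"pics/{n}.png",c["image"])
print(current_clock())
E
```

```text
top [[-0.029, -1.0, -0.004], [-0.989, 0.03, -0.144], [0.144, -0.0, -0.99]] [0.003 0.543 1.614]
box_center 0.88 [235. 196.] 636 [0.51  0.048 0.076] [0.478 0.004 0.035] [0.547 0.092 0.083]
box_center 0.84 [288. 245.] 273 [ 0.336 -0.115  0.039] [ 0.305 -0.145  0.02 ] [ 0.366 -0.087  0.047]
box_center 0.64 [221. 244.] 217 [0.343 0.095 0.039] [0.321 0.066 0.032] [0.363 0.123 0.047]
felt_pad 0.55 [230. 146.] 509 [0.669 0.065 0.017] [0.637 0.021 0.01 ] [0.704 0.107 0.025]
felt_pad 0.29 [229. 178.] 8008 [0.561 0.077 0.017] [ 0.424 -0.113  0.007] [0.715 0.253 0.052]
clay_jar 0.6 [263. 142.] 283 [ 0.658 -0.052  0.076] [ 0.633 -0.081  0.05 ] [ 0.69  -0.024  0.092]
ring_box 0.57 [194. 146.] 411 [0.674 0.179 0.061] [0.641 0.151 0.025] [0.71  0.209 0.07 ]
ring_box 0.44 [211. 157.] 360 [0.643 0.121 0.028] [ 0.575 -0.117  0.015] [0.704 0.248 0.036]
seed_pot 0.92 [132. 204.] 496 [0.482 0.388 0.061] [0.447 0.356 0.036] [0.522 0.429 0.075]
counter_bell 0.67 [376. 187.] 325 [ 0.53  -0.42   0.028] [ 0.501 -0.451 -0.002] [ 0.568 -0.396  0.045]
counter_bell 0.25 [226. 180.] 7673 [0.56  0.075 0.017] [ 0.425
[... 650 characters left out ...]
 0.301 -0.153  0.007] [ 0.361 -0.091  0.044]
felt_pad 0.65 [286. 169.] 388 [0.669 0.062 0.016] [0.635 0.02  0.011] [0.703 0.104 0.022]
clay_jar 0.73 [307. 188.] 383 [ 0.648 -0.067  0.069] [ 0.629 -0.087  0.023] [ 0.692 -0.021  0.089]
ring_box 0.84 [268. 144.] 489 [0.667 0.167 0.057] [0.638 0.147 0.016] [0.708 0.21  0.066]
seed_pot 0.67 [186. 133.] 430 [0.473 0.373 0.054] [0.444 0.351 0.012] [0.515 0.413 0.072]
counter_bell 0.56 [355. 298.] 522 [ 0.519 -0.437  0.026] [ 0.496 -0.462  0.001] [ 0.555 -0.404  0.046]
deck 0.58 [268. 192.] 6513 [0.548 0.022 0.016] [ 0.418 -0.122  0.004] [0.707 0.249 0.047]
rails 0.72 [280. 187.] 481 [0.626 0.011 0.025] [ 0.573 -0.119  0.011] [0.687 0.247 0.032]
0.9
```

View pics/top.png

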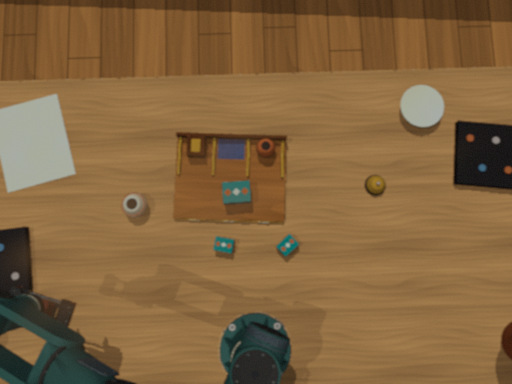

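View pics/side.png

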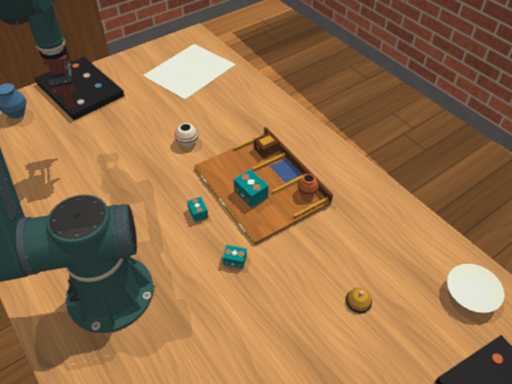

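Three turquoise boxes show up in the top picture: (235,192) on the deck, and (225,245) and (288,245) on the counter. The deck one fits: it is the largest (about 92 x 70 mm, top at z≈0.078) and stands on the landing, while the others are about 45 mm high and half the size. The free lane is the middle one, with the pad at (231,148). The jar is in the right lane and the ring box in the left. Next is a close look from the wrist.

```bash
python3 - <<'E'
from h import *
print(current_orientation(), inverse_kinematics([0.50,0.05,0.36],[1,0,0,0]))
move_ptp([0.50,0.05,0.36],[1,0,0,0])
c=capture("wrist"); cv2.imwrite("pics/w1.png",c["image"]); np.savez("w1.npz",**c)
print("cam",-c["R"].T@c["t"],c["R"].round(2).tolist())
for q in ["box_center","felt_pad","deck","rails","clay_jar","ring_box"]:
    for s in silhouettes("wrist",q)[:2]:
        P,_,_=pts(c,s["region"])
        if len(P)<9: continue
        print(q,round(s["conf"],2),np.round(s["xy"]),s["region"].sum(),np.median(P,0).round(3))
        if q in("box_center","felt_pad"):
            z=np.median(P[:,2]); Q=P[abs(P[:,2]-z)<.006]; r=cv2.minAreaRect((Q[:,:2]*1000).astype(np.float32)); print("  ",z,r)
        if q=="rails":
            n,l,st,ce=cv2.connectedComponentsWithStats(s["region"].astype(np.uint8))
            for i in range(1,n):
                if st[i,4]>80:
                    Q=pts(c,l==i)[0]; Q=Q[abs(Q[:,2]-.03)<.005]; print("  ",st[i,4],cv2.minAreaRect((Q[:,:2]*1000).astype(np.float32)))
print(current_clock(),current_force())
E
```

```text
[ 1.56257672e-01  9.87716324e-01 -4.52890409e-05 -2.41532559e-05] [-3.78807981e-02  1.14531908e-01  1.50280755e+00 -4.44089210e-16
  1.52425320e+00  1.53291553e+00]
cam [0.56866945 0.05097183 0.5216133 ] [[0.0, -1.0, 0.0], [-0.97, -0.0, 0.25], [-0.25, -0.0, -0.97]]
box_center 0.9 [251. 153.] 3159 [0.518 0.047 0.078]
   0.07787018293729343 ((515.3115844726562, 47.8361701965332), (70.06523895263672, 91.94319152832031), 2.5824170112609863)
box_center 0.56 [224. 248.] 1165 [0.353 0.095 0.04 ]
   0.039566267357981307 ((344.63812255859375, 95.80303955078125), (61.444400787353516, 47.63323211669922), 78.1507339477539)
felt_pad 0.77 [239.  46.] 3060 [0.673 0.064 0.019]
   0.018561098242223184 ((672.025146484375, 64.19470977783203), (93.06346893310547, 71.07120513916016), 86.2132568359375)
deck 0.68 [232. 109.] 35854 [0.579 0.076 0.018]
rails 0.67 [202.  62.] 2378 [0.646 0.12  0.03 ]
   681 ((651.91748046875, 241.6995849609375), (9.232632637023926, 128.25755310058594), 86.72052764892578)
   614 ((645.0057983398438, 124.31172180175781), (8.391240119934082, 129.1239471435547), 86.47211456298828)
   421 ((637.4242553710938, 6.807199478149414), (8.00687026977539, 125.8354721069336), 86.48821258544922)
   662 ((631.9711303710938, -110.8537368774414), (8.624897003173828, 127.20857238769531), 86.25511169433594)
clay_jar 0.82 [322.  45.] 1966 [ 0.66  -0.048  0.077]
clay_jar 0.74 [203.  65.] 2249 [0.645 0.12  0.03 ]
ring_box 0.77 [157.  37.] 2879 [0.678 0.177 0.063]
3.4833 [1.00397553 0.87898988 0.34316589]
```

View pics/w1.png

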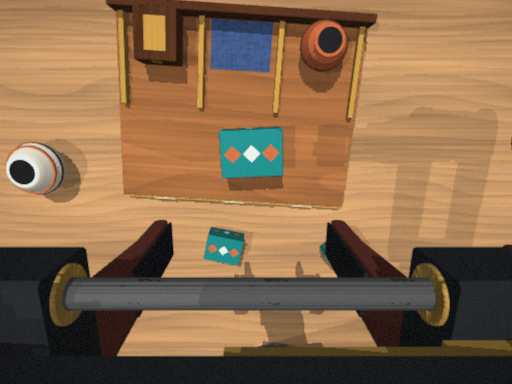

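```bash
cat >> h.py <<'E'
YAW=-0.0590; PAD=np.array([.6720,.0642]); C,S=np.cos(YAW),np.sin(YAW)
M=np.array([[C,-S],[S,C]])
def W(x,y,z): return list(PAD+M@np.array([x-.095,y]))+[z]
def D(p): return M.T@(np.asarray(p[:2])-PAD)+[.095,0]
def Q(psi):
    psi+=YAW; return [np.cos(psi/2),np.sin(psi/2),0,0]
def look(name):
    c=capture("wrist"); cv2.imwrite(f"pics/{name}.png",c["image"])
    for s in silhouettes("wrist","box_center")[:3]:
        P=pts(c,s["region"])[0]; P=P[abs(P[:,2]-.078)<.006]
        if len(P)<300: continue
        r=cv2.minAreaRect((P[:,:2]*1000).astype(np.float32)); a=r[2]
        if r[1][0]>r[1][1]: a-=90
        print("box deck",(D(np.array(r[0])/1000)*1000).round(1),"size",np.round(r[1],1),"rel deg",round(a-np.degrees(YAW),1),"n",len(P))
E
python3 - <<'E'
from h import *
move_gripper(.036)
q=Q(np.pi/2)
move_ptp(W(-.0605,-.115,.15),q)
servo_line(W(-.0605,-.115,.040),rate=.1)
print(current_force())
servo_line(W(-.0605,-.056,.040),rate=.04)
print(current_force(), D(current_position()))
servo_line(W(-.0605,-.085,.040),rate=.1)
servo_line(W(-.0605,-.085,.2),rate=.2)
move_ptp(W(-.09,-.0,.36),Q(0))
look("w2"); print(current_clock())
E
```

```text
[ 0.60193146 -1.45612567 -0.20278289]
[-0.21421063 -0.44270133  0.24720534] [-0.06048159 -0.05593379]
box deck [-54.7   1.9] size [92.  68.4] rel deg 0.0 n 3070
11.8
```

View pics/w2.png

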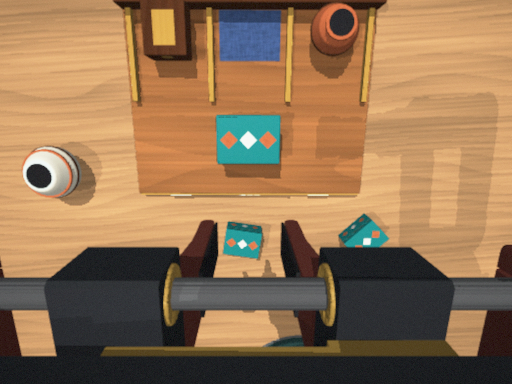

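The picture shows the box square in front of the middle lane, at (248,140), with the rails well clear. Next: push it home from behind with both fingers.

```bash
python3 - <<'E'
from h import *
move_gripper(.056); q=Q(0); y=.001
move_ptp(W(-.130,y,.16),q)
servo_line(W(-.130,y,.040),rate=.15)
servo_line(W(.036,y,.040),rate=.05)
print(current_force(), D(current_position()))
print(servo_line(W(.060,y,.040),rate=.015,contact_N=10), current_force(), D(current_position()))
servo_line(W(.02,y,.040),rate=.1)
servo_line(W(.0,y,.25),rate=.2)
move_ptp(W(-.0,y,.36),q)
look("w3"); print(current_clock())
E
```

```text
[-1.44329205  0.42346805 -0.71663036] [0.03589964 0.00100483]
True [0.04739179 0.27638435 0.39065391] [0.04720948 0.00102857]
box deck [94.6  1.9] size [92.  68.1] rel deg -0.0 n 3398
20.7667
```

View pics/w3.png

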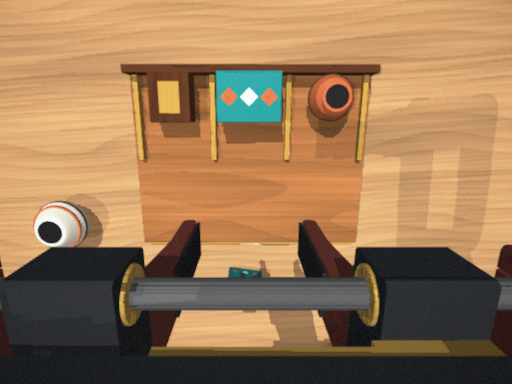

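The box stands square at (249,97) against the stop, clear of both rails. One more gentle press will confirm it is fully home, then I'll hand in.

```bash
python3 - <<'E'
from h import *
y=.001
servo_line(W(.0,y,.25),rate=.2)
servo_line(W(.02,y,.040),rate=.15)
servo_line(W(.042,y,.040),rate=.05)
print(servo_line(W(.056,y,.040),rate=.01,contact_N=15), current_force(), D(current_position()))
servo_line(W(.02,y,.040),rate=.05)
servo_line(W(.0,y,.25),rate=.2)
servo_line(W(-.0,y,.36),rate=.2)
look("w4"); print(current_clock())
close_job()
E
```

```text
True [0.51118811 0.04503474 0.00427099] [0.04702382 0.00095303]
box deck [94.5  1.8] size [92.2 68.6] rel deg -0.0 n 3491
27.2917
the job is handed in; nothing more can be done
```

The turquoise box is home in the middle lane on the felt pad: square, against the back stop and about 2 mm off the lane's centre line. I only pushed it and saw no rail contact; I handed the job in at about 27 s, and no verdict came back.

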